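# Turn the watchmaker's tool carousel to its stop and hang up the parts cup

### The job

Turn the tool carousel counter-clockwise as seen from above until its one empty hook has come round to the robot's side and you feel the rack come up firmly against its springy stop; do not force it past that, a moderate push is enough. Then hang the steel parts cup on that hook by the eye on its side, fully down, and let go, gently and without disturbing the other things on the bench.

Things in the scene. Friction and masses are not known exactly. Their poses are not given: they have to be found in the camera images.
- foot: Dark steel round foot, 120 mm across, 16 mm high, fixed. Origin on the carousel's vertical turning axis at bench height; axes parallel to the world's. The rack's counter-clockwise travel ends at an unseen stop, met with the empty hook within 0.45 rad either side of world -x from this axis, different each time. At the start the hook is 0.8 to 1.5 rad short of it, on the robot's left.
- rack: Turning part: aluminium hub 44 mm across, top 160 mm high, with four level 9 mm arms at right angles, each ending in an upturned hook. Three carry small fixed tools that reach 115 mm from the axis and down to 45 mm above the bench. Origin on the axis at bench height; the empty arm points along its -x. Turns with 0.12 N m dry friction (1.4 N at the hook), stays where left.
- hook (a point): The empty hook: an upright prong 9 mm thick, straight for 22 mm, then tapering to 4 mm at its tip 32 mm up, standing on a shoulder disc 16 mm across. The point is the prong's foot, on the shoulder's top: 150 mm above the bench, 85 mm from the turning axis. +x points to the turning axis, z up. The prong may be pushed to turn the rack.
- buffer (a joint): Give of the springy stop, rad: 0 at rest, up to 0.01 while the rack is merely turned against friction, more when the rack is pressed counter-clockwise on the stop: 14 N m per rad, about 0.006 rad per newton pushed sideways at the hook. A firm push is 5 to 9 N (0.03 to 0.055 rad); over 15 N on the rack is forcing it. Springs back when let go.
- cup: Open steel parts cup, loose, upright: 48 mm across the rim, 44 mm at the base, 45 mm high, 0.08 to 0.15 kg. On its side along its own +x is an upright eye: a round tube 22 mm outside, 11 mm bore, open at both ends, 20 to 44 mm above the cup's base, its axis 36 mm from the cup's. Origin: centre of the underside.
- eye (a point): Centre of the lower mouth of the cup's eye, 20 mm above the cup's base, 36 mm from its axis. When the cup hangs fully down this point is on hook, the cup upright beside the prong with its base 20 mm below the shoulder's top. The cup goes on the side away from the turning axis, to clear the arm.
- loupe: Black eye loupe, a waisted cone 34 mm across and 36 mm high standing on the bench; leave it alone. Origin at the centre of its underside.
- jar: Small amber jar with steel lid, 44 mm across, 55 mm high; leave it alone. Origin at the centre of its underside.
- watch_case: Flat square steel watch case 50 x 50 x 12 mm lying on the bench; leave it alone. Origin at the centre of its underside.
There are look-alikes about, which are no part of the job. There is more than one size of the foot; the job needs the middle-sized.

How it is judged:
By the outcome, as a careful person would: the job done as asked, in the order asked, and still so for the second after the job is handed in, with the robot touching nothing.
It also fails if it takes over 69 s, if anything falls off the work surface, if the arm or the gripper's body presses on something with over 40 N, if the wrist force passes 120 N, or if a joint passes its speed limit or range.

### The arm

A 6-joint arm with a two-finger parallel gripper is mounted at the origin on the work surface. World frame = base frame: x ahead of the robot, y to its left, z up, the work surface at z = 0. Lengths are in m, angles in degrees, forces in N, time in s.
With the tool pointing down it reaches from about 0.375 to 0.9 m from the base axis. Payload 3.1 kg.
Tool frame: the origin (TCP) lies at the very end of the fingers, on their centre line; the grasp point (between the pads) lies 19 mm behind it; z points along the fingers, y is the line along which they close (so a half turn about z gives the same grasp; the last joint's range is limited). The gripper opens to 87 mm and grips with 3 to 60 N. Pads are 19 mm wide; open, the fingers measure 117 mm over their backs; the gripper's body (75 mm by 190 mm) begins 51 mm behind the grasp point.
Start: joints at [-73.482, 30.224, 82.088, -0, 67.689, -10.227], TCP at [0.281, -0.558, 0.223] pointing down, gripper open.
Joint ranges: [-176.69, 176.69], [-43.24, 126.21], [12.49, 139.97], [-82, 262], [0, 151.66], [-163.58, 163.58]. Speed limits (degrees/s): [159.86, 159.86, 180, 180, 180, 180].

### API

Orientations are given as a 3x3 rotation matrix whose columns are the frame's x, y, z axes.
In Python, from rig import bot, imaging gives the robot as it stands.
- The arm moves only by the tool drive_tool, never from a script. Its argument "deltas" is text: rows parted by semicolons, each of 5 numbers parted by spaces: the finger opening in mm, from 0 to 87, then the shift along the world's x, y, z in mm, then the turn about the world's z in rad. In form: jaw dx dy dz twist; .... A call has 1 to 12 rows; each row is the pose to reach, as a shift and turn from the pose commanded when the call began; what a row does not reach only later rows make up. A row lasts 1/10 s, in which the tool goes at most 50 mm and 8.59 degrees, less where a joint would pass 70% of its speed; a pose out of reach is approached as far as the arm can. A call with a gripper value outside its range is refused whole. The fingers move at their own pace and stop on an object; the grip force is fixed at half the most. Time passes only in rows, so rows that repeat a pose let the fingers close. It gives the time, the measured TCP pose, the force, the opening and the grip force at its end, in the units of the state.
- bot.read_state(): the state, without advancing time (a new reading comes with each control period).
- imaging.capture(name): name is "scene" or "side" or "wrist"; returns the picture (400x640x3 uint8, red, green, blue); there is no depth.
- imaging.camera_model(name): a dict with "fx", "fy", "cx", "cy" (pixels), "T" (4x4, takes a point from camera to world coordinates). Camera axes: x right, y down, z forward; pixel columns grow to the right and rows downward; lengths in m; the calibration is good to about 2 mm. The wrist camera is an equidistant fisheye: a pixel r from the principal point sees the ray r / f radians off the axis. A picture is of the moment at which its call begins: read the wrist's pose just before it. camera_model takes no time and is no camera call; for the wrist camera it gives the pose at the moment of the call.
- bot.hand_in(): hands the job in; it is judged then, once.
The state is a dict: "time_s": time; "joint_positions": joint angles; "qvel": joint speeds; "tau": joint torques, N m; "position": TCP position; "tcp_rot": TCP orientation; "force": force on the tool from outside, world axes, zero at the start; "moment": the same for the moment, N m; "opening": opening from 0.0 (shut) to 1.0 (fully open); "grasp_force": force on a finger pad.
Only numpy, scipy, OpenCV 4.12 (cv2) and the standard library are available. Lean on these libraries where they do the work, as an engineer would, in place of code of your own. Each camera call takes 0.05 s, during which the arm holds its last target. There are 200 camera calls.

## Working session

There is one attempt and no reset: what is moved stays moved. The work goes in short steps, Python scripts to look and compute and a tool call to move; the robot and the scene stay as the last step left them, time stands still between calls to the robot, and variables do not carry over. Pictures are saved under pics/ and viewed, at most 10 in all, crops included, and the job is handed in when it is done.

Besides the shell and the picture viewer there is one more tool, called after "Call:" as name(argument=value, ...), one argument or row to a line, values as JSON. drive_tool: Moves the arm, as the interface text tells. Its arguments: {"type":"object","properties":{"deltas":{"type":"string"}},"required":["deltas"]}

```bash
mkdir -p pics; ls
python3 - <<'E'
from rig import bot, imaging
import cv2,numpy as np
for n in("scene","side"):
    im=imaging.capture(n); cv2.imwrite(f"pics/{n}0.png",im[:,:,::-1])
    m=imaging.camera_model(n); print(n,m["fx"],m["cx"],m["cy"],np.round(m["T"],3).tolist())
E
```

```text
pics
scene 369.18941428748684 317.73993069422517 200.5631943640838 [[0.69, 0.61, -0.39, 1.015], [0.724, -0.59, 0.357, -0.331], [-0.012, -0.529, -0.849, 1.004], [0.0, 0.0, 0.0, 1.0]]
side 415.11461842652267 320.54419595120834 200.44628788912166 [[-0.833, -0.387, 0.396, 0.236], [-0.554, 0.582, -0.596, 0.579], [-0.0, -0.715, -0.699, 0.754], [0.0, 0.0, 0.0, 1.0]]
```

View pics/scene0.png

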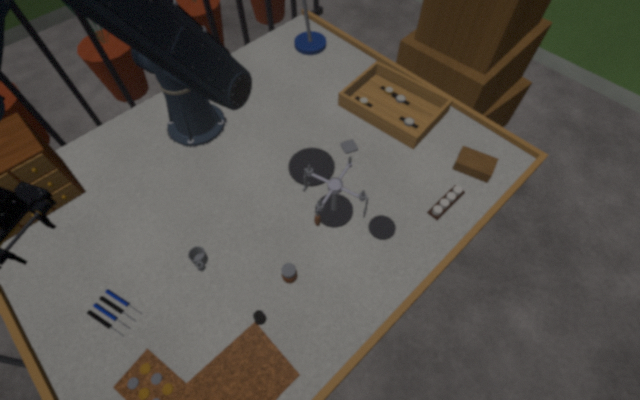

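View pics/side0.png

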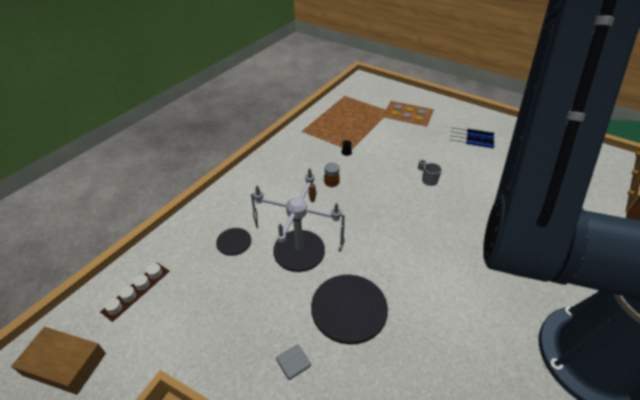

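Scene: the carousel hub is near (335,185), the cup near (198,256), the jar at (289,272), the loupe at (260,317) and the watch case at (349,146). In the side view the hub is at (297,207), and the seemingly empty hook is near (281,236). Next I'll zoom in and triangulate.

```bash
cat > h.py <<'E'
import numpy as np, cv2
from rig import bot, imaging
def ray(n,uv,m=None):
    m=m or imaging.camera_model(n); T=np.array(m["T"]); d=np.array([(uv[0]-m["cx"])/m["fx"],(uv[1]-m["cy"])/m["fy"]])
    if n=="wrist":
        r=np.hypot(*d); v=np.r_[d/r*np.sin(r),np.cos(r)] if r>1e-9 else np.array([0,0,1.])
    else: v=np.r_[d,1]
    v=T[:3,:3]@v; return T[:3,3],v/np.linalg.norm(v)
def plane(n,uv,z,m=None):
    o,v=ray(n,uv,m); return o+v*(z-o[2])/v[2]
def tri(obs):
    A=np.zeros((3,3));b=np.zeros(3)
    for o in obs:
        c,v=ray(*o); P=np.eye(3)-np.outer(v,v); A+=P;b+=P@c
    return np.linalg.solve(A,b)
def proj(n,p,m=None):
    m=m or imaging.camera_model(n); q=np.linalg.inv(np.array(m["T"]))@np.r_[p,1]
    if n=="wrist":
        r=np.hypot(q[0],q[1]); k=np.arctan2(r,q[2])/r
        return m["cx"]+m["fx"]*q[0]*k, m["cy"]+m["fy"]*q[1]*k
    return m["cx"]+m["fx"]*q[0]/q[2], m["cy"]+m["fy"]*q[1]/q[2]
E
python3 - <<'E'
from h import *
a=cv2.imread("pics/scene0.png");b=cv2.imread("pics/side0.png")
def z(i,x,y,w,h,s): return cv2.convertScaleAbs(cv2.resize(i[y:y+h,x:x+w],None,fx=s,fy=s,interpolation=cv2.INTER_CUBIC),alpha=1.6)
o=np.zeros((600,800,3),np.uint8)
o[:360,:400]=z(a,285,140,100,90,4)
o[:360,400:]=z(b,240,165,125,120,4)[:360,:400]
o[360:,:240]=z(a,175,235,60,60,4)
o[360:,400:640]=z(b,400,140,60,60,4)
cv2.imwrite("pics/zoom.png",o)
print("hub",tri([("scene",(335,185)),("side",(297,205))]))
print("foot",plane("scene",(334,211),.016),plane("side",(299,250),.016))
for n,u,h in [("scene",(198,256),.03),("side",(431,173),.03),("scene",(289,270),.05),("side",(332,170),.05)]: print(n,u,plane(n,u,h))
print([ (n,plane("scene",u,.15)) for n,u in [("a",(307,173)),("b",(350,160)),("c",(363,195)),("d",(320,207))]])
E
```

```text
hub [0.61536449 0.10015964 0.14544667]
foot [0.62329839 0.09513174 0.016     ] [0.60608205 0.11137824 0.016     ]
scene (198, 256) [ 0.46447359 -0.29511226  0.03      ]
side (431, 173) [ 0.45844197 -0.28862468  0.03      ]
scene (289, 270) [ 0.68343937 -0.13948639  0.05      ]
side (332, 170) [ 0.67336358 -0.13231975  0.05      ]
[('a', array([0.5336653, 0.0707549, 0.15     ])), ('b', array([0.58670171, 0.19289692, 0.15      ])), ('c', array([0.6956976 , 0.13056352, 0.15      ])), ('d', array([0.64133264, 0.01902964, 0.15      ]))]
```

View pics/zoom.png

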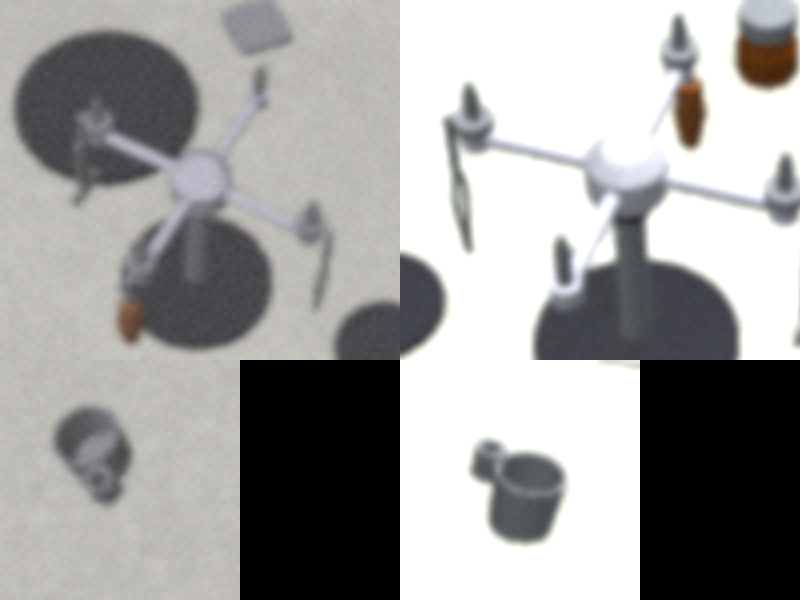

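The bare hook (no tool) is the scene one at about (350,164), which is (281.7,237.5) in the side view. The cup's eye is at scene (200,265) and side (422,165). I'll refine these with ellipses and triangulation.

Run:
```python
from h import *
for n,c,f in[("scene",(335,218),"pics/scene0.png"),("side",(299,262),"pics/side0.png")]:
    g=cv2.imread(f); hsv=cv2.cvtColor(g,cv2.COLOR_BGR2HSV)
    m=(g.max(2)<60).astype(np.uint8); k,l,s,ce=cv2.connectedComponentsWithStats(m)
    i=l[c[1],c[0]]; print(n,i,s[i]); ct=cv2.findContours((l==i).astype(np.uint8),0,1)[0][0]
    e=cv2.fitEllipse(cv2.convexHull(ct)); print(e, plane(n,e[0],.012), plane(n,e[0],.0))
S=lambda x,y:("scene",(285+x/4-.4,140+y/4-.4)); D=lambda x,y:("side",(240+(x-400)/4-.4,165+y/4-.4))
print("hubtop",tri([S(200,165),D(627,160)]))
print("hook foot",tri([S(260,100),D(567,291)]),"tip",tri([S(262,68),D(562,238)]))
C=lambda x,y:("scene",(175+x/4-.4,235+(y-360)/4-.4)); E=lambda x,y:("side",(400+(x-400)/4-.4,140+(y-360)/4-.4))
print("rim",tri([C(94,440),E(530,474)]),"eyetop",tri([C(101,478),E(491,447)]))
print(plane(*C(94,440),.045),plane(*E(530,474),.045),plane(*C(101,478),.044),plane(*E(491,447),.044))
```

```text
scene 158 [318 195  34  32 737]
((334.2424621582031, 211.22891235351562), (30.41040802001953, 36.09469223022461), 65.17868041992188) [0.62282021 0.09681643 0.012     ] [0.61807885 0.10199128 0.        ]
side 19 [ 274  219   50   52 1593]
((298.3218078613281, 245.81504821777344), (48.86699295043945, 52.94405746459961), 0.6006253957748413) [0.61656349 0.09973523 0.012     ] [0.6227201  0.09197776 0.        ]
hubtop [0.61021088 0.10589078 0.15447324]
hook foot [0.59168573 0.18469084 0.14027867] tip [0.59153676 0.18407418 0.17787616]
rim [ 0.46311905 -0.29451124  0.03937676] eyetop [ 0.49421841 -0.30609786  0.04172453]
[ 0.46955971 -0.29305726  0.045     ] [ 0.45928931 -0.2909844   0.045     ] [ 0.4964227  -0.30562842  0.044     ] [ 0.49277732 -0.30429943  0.044     ]
```

Run:
```python
from h import *
s=bot.read_state(); print(s["time_s"],np.round(s["tcp_rot"],3).tolist(),s["force"],s["opening"])
m=imaging.camera_model("wrist"); print(m["fx"],m["cx"],m["cy"],np.round(m["T"],3).tolist())
```

```text
0.1 [[0.893, 0.45, -0.001], [0.45, -0.893, 0.002], [0.0, -0.002, -1.0]] [ 0.36070701 -0.17426284 -0.06501065] 0.9990461417248794
309.70691628693146 316.5092258397585 197.32018767493517 [[0.45, -0.862, -0.234, 0.346], [-0.893, -0.435, -0.116, -0.526], [-0.002, 0.261, -0.965, 0.384], [0.0, 0.0, 0.0, 1.0]]
```

Call:
drive_tool(
  deltas="0 17 38 0 0.12; 0 34 75 0 0.24; 0 51 113 0 0.36; 0 68 150 0 0.48; 0 85 188 0 0.6; 0 102 225 0 0.72; 0 119 263 0 0.84; 0 136 300 0 0.96; 0 153 338 0 1.08; 0 170 375 0 1.2; 0 187 413 0 1.3; 0 204 450 0 1.39",
)

```text
time_s: 1.3
position: [0.4855, -0.1063, 0.2223]
tcp_rot: [[-0.286, 0.958, -0.001], [0.958, 0.286, 0.0], [0.0, -0.0, -1.0]]
force: [1.0, 0.9, -0.9]
opening: 0.03
grasp_force: 0.0
```

Call:
drive_tool(
  deltas="0 17 38 0 0; 0 34 75 0 0; 0 51 113 0 0; 0 68 150 0 0; 0 85 188 0 0; 0 102 225 0 0; 0 119 263 0 0; 0 136 290 0 0; 0 146 301 0 0; 0 146 301 0 0; 0 146 301 0 0",
)

```text
time_s: 2.4
position: [0.6304, 0.1926, 0.2218]
tcp_rot: [[-0.283, 0.959, -0.002], [0.959, 0.283, -0.001], [-0.0, -0.002, -1.0]]
force: [-0.3, -1.1, 0.2]
opening: 0.008
grasp_force: 0.0
```

Run:
```python
from h import *
m=imaging.camera_model("wrist"); im=imaging.capture("wrist"); cv2.imwrite("pics/w1.png",cv2.convertScaleAbs(im[:,:,::-1],alpha=1.5))
A=(.617,.100)
np.save("m1.npy",m["T"]); print(proj("wrist",(*A,.16),m),proj("wrist",(.593,.181,.15),m),proj("wrist",(.593,.181,.182),m))
```

```text
(np.float64(270.98846607209754), np.float64(302.89577535591417)) (np.float64(266.6991276775442), np.float64(207.0385115012734)) (np.float64(259.63996347144285), np.float64(220.383479095207))
```

View pics/w1.png

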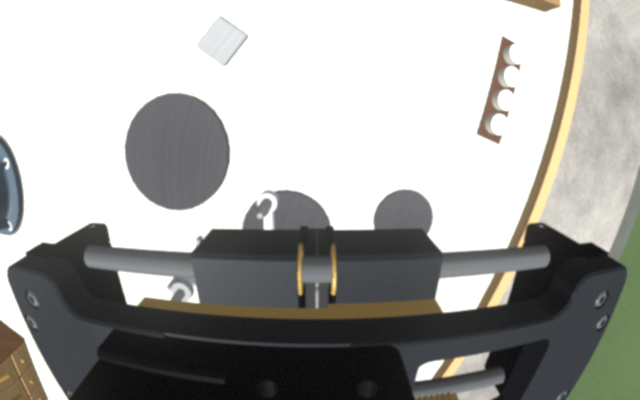

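The bare hook's foot shows at (267,206), exactly where predicted (267,207), with the closed fingers to its right at about (318,265). So the axis and hook estimates hold. I'll work out the arc numbers next.

```bash
cat > arc.py <<'E'
import numpy as np,sys
A=np.array([617,100.])
def P(t,lag=20): return A+85*np.array([np.cos(t),np.sin(t)])-lag*np.array([-np.sin(t),np.cos(t)])
E
python3 - <<'E'
from arc import *
c=np.array([631,193.])
print("contact",P(1.86)-c)
for t in np.r_[np.arange(1.86,2.61,.074)]: print(round(t,3),np.round(P(t)-P(1.86),1),round(t-1.86,3))
print("fine from 2.60")
for t in np.arange(2.60,3.5,.06): print(round(t,3),np.round(P(t+.02)-P(t),1),np.round(P(t+.04)-P(t),1),np.round(P(t+.06)-P(t),1))
E
```

```text
contact [-19.07164437  -5.82615975]
1.86 [0. 0.] 0.0
1.934 [-6.4 -0.6] 0.074
2.008 [-12.8  -1.7] 0.148
2.082 [-19.1  -3.3] 0.222
2.156 [-25.2  -5.3] 0.296
2.23 [-31.2  -7.7] 0.37
2.304 [-37.  -10.6] 0.444
2.378 [-42.5 -13.9] 0.518
2.452 [-47.8 -17.7] 0.592
2.526 [-52.8 -21.8] 0.666
2.6 [-57.5 -26.2] 0.74
fine from 2.60
2.6 [-1.2 -1.3] [-2.4 -2.5] [-3.5 -3.9]
2.66 [-1.1 -1.3] [-2.2 -2.7] [-3.3 -4.1]
2.72 [-1.  -1.4] [-2.1 -2.8] [-3.1 -4.3]
2.78 [-1.  -1.5] [-1.9 -2.9] [-2.8 -4.4]
2.84 [-0.9 -1.5] [-1.7 -3. ] [-2.5 -4.6]
2.9 [-0.8 -1.6] [-1.5 -3.1] [-2.2 -4.7]
2.96 [-0.7 -1.6] [-1.3 -3.2] [-2.  -4.9]
3.02 [-0.6 -1.6] [-1.1 -3.3] [-1.7 -5. ]
3.08 [-0.5 -1.7] [-0.9 -3.4] [-1.4 -5.1]
3.14 [-0.4 -1.7] [-0.7 -3.4] [-1.1 -5.1]
3.2 [-0.3 -1.7] [-0.5 -3.5] [-0.7 -5.2]
3.26 [-0.2 -1.7] [-0.3 -3.5] [-0.4 -5.2]
3.32 [-0.1 -1.7] [-0.1 -3.5] [-0.1 -5.2]
3.38 [ 0.  -1.7] [ 0.1 -3.5] [ 0.2 -5.2]
3.44 [ 0.1 -1.7] [ 0.3 -3.5] [ 0.5 -5.2]
```

Call:
drive_tool(
  deltas="0 0 0 -20 0; 0 0 0 -40 0; 0 0 0 -58 0; 0 0 0 -64 0; 0 0 0 -64 0; 0 0 0 -64 0",
)

```text
time_s: 3.05
position: [0.6317, 0.1924, 0.1594]
tcp_rot: [[-0.281, 0.96, 0.001], [0.96, 0.281, 0.0], [-0.0, 0.001, -1.0]]
force: [0.4, 0.4, -0.4]
opening: 0.004
grasp_force: 0.0
```

Call:
drive_tool(
  deltas="0 -8 -2.5 0 0; 0 -14 -4.5 0 0; 0 -19 -6 0 0; 0 -25.5 -6.5 0 0.074; 0 -32 -7.5 0 0.148; 0 -38 -9 0 0.222; 0 -44 -11 0 0.296; 0 -50 -13.5 0 0.37; 0 -56 -16.5 0 0.444; 0 -59 -18 0 0.48; 0 -61.5 -20 0 0.518; 0 -61.5 -20 0 0.518",
)

```text
time_s: 4.25
position: [0.5694, 0.1732, 0.1591]
tcp_rot: [[-0.72, 0.694, 0.001], [0.694, 0.72, 0.001], [-0.0, 0.001, -1.0]]
force: [-0.5, 1.0, -0.0]
opening: 0.006
grasp_force: 0.5
```

Call:
drive_tool(
  deltas="0 -2.7 -1.9 0 0.037; 0 -5.3 -3.8 0 0.074; 0 -7.8 -5.8 0 0.111; 0 -10.3 -7.9 0 0.148; 0 -12.7 -10.1 0 0.185; 0 -15 -12.3 0 0.222; 0 -15 -12.3 0 0.222",
)

```text
time_s: 4.95
position: [0.5548, 0.1607, 0.159]
tcp_rot: [[-0.855, 0.519, 0.001], [0.519, 0.855, 0.0], [-0.0, 0.001, -1.0]]
force: [1.1, 1.5, 0.0]
opening: 0.005
grasp_force: 0.5
```

Call:
drive_tool(
  deltas="0 -1.2 -1.3 0 0.02; 0 -2.4 -2.5 0 0.04; 0 -3.5 -3.9 0 0.06; 0 -3.5 -3.9 0 0.06",
)

```text
time_s: 5.35
position: [0.5513, 0.1565, 0.1586]
tcp_rot: [[-0.885, 0.466, 0.0], [0.466, 0.885, -0.0], [-0.0, -0.0, -1.0]]
force: [-0.2, 0.9, 0.7]
opening: 0.003
grasp_force: 0.6
```

Call:
drive_tool(
  deltas="0 -1.1 -1.3 0 0.02; 0 -2.2 -2.7 0 0.04; 0 -2.2 -2.7 0 0.04",
)

```text
time_s: 5.65
position: [0.549, 0.1537, 0.1585]
tcp_rot: [[-0.903, 0.43, -0.0], [0.43, 0.903, -0.0], [-0.0, -0.0, -1.0]]
force: [-0.1, 2.0, 0.9]
opening: 0.003
grasp_force: 0.6
```

Call:
drive_tool(
  deltas="0 -1 -1.4 0 0.02; 0 -2.1 -2.8 0 0.04; 0 -3.1 -4.2 0 0.06; 0 -3.1 -4.2 0 0.06",
)

```text
time_s: 6.05
position: [0.5459, 0.1495, 0.1585]
tcp_rot: [[-0.927, 0.375, 0.0], [0.375, 0.927, -0.0], [-0.0, -0.0, -1.0]]
force: [1.2, 2.1, 0.9]
opening: 0.008
grasp_force: 0.6
```

2.76 now.

Call:
drive_tool(
  deltas="0 -1 -1.4 0 0.02; 0 -1.9 -2.9 0 0.04; 0 -2.8 -4.4 0 0.06; 0 -2.8 -4.4 0 0.06",
)

```text
time_s: 6.45
position: [0.5431, 0.1451, 0.1586]
tcp_rot: [[-0.948, 0.319, -0.0], [0.319, 0.948, -0.0], [-0.0, -0.0, -1.0]]
force: [0.6, 1.2, 0.3]
opening: 0.005
grasp_force: 0.6
```

Call:
drive_tool(
  deltas="0 -0.9 -1.5 0 0.02; 0 -1.8 -3 0 0.04; 0 -2.6 -4.5 0 0.06; 0 -2.6 -4.5 0 0.06",
)

```text
time_s: 6.85
position: [0.5405, 0.1406, 0.1585]
tcp_rot: [[-0.965, 0.261, -0.0], [0.261, 0.965, -0.0], [0.0, -0.0, -1.0]]
force: [0.8, 1.6, 0.3]
opening: 0.01
grasp_force: 0.5
```

2.88.

Call:
drive_tool(
  deltas="0 -0.8 -1.6 0 0.02; 0 -1.6 -3.1 0 0.04; 0 -2.3 -4.7 0 0.06; 0 -2.3 -4.7 0 0.06",
)

```text
time_s: 7.25
position: [0.5381, 0.136, 0.1585]
tcp_rot: [[-0.979, 0.203, -0.0], [0.203, 0.979, -0.0], [0.0, -0.0, -1.0]]
force: [0.4, 1.0, 0.0]
opening: 0.007
grasp_force: 0.5
```

Call:
drive_tool(
  deltas="0 -0.7 -1.6 0 0.02; 0 -1.4 -3.2 0 0.04; 0 -2.1 -4.8 0 0.06; 0 -2.1 -4.8 0 0.06",
)

```text
time_s: 7.65
position: [0.536, 0.1312, 0.1585]
tcp_rot: [[-0.99, 0.144, -0.0], [0.144, 0.99, -0.0], [0.0, -0.0, -1.0]]
force: [0.9, 0.9, 0.1]
opening: 0.003
grasp_force: 0.5
```

3.00.

Call:
drive_tool(
  deltas="0 -0.6 -1.6 0 0.02; 0 -1.2 -3.3 0 0.04; 0 -1.8 -4.9 0 0.06; 0 -1.8 -4.9 0 0.06",
)

```text
time_s: 8.05
position: [0.5342, 0.1263, 0.1585]
tcp_rot: [[-0.996, 0.084, -0.0], [0.084, 0.996, -0.0], [0.0, -0.0, -1.0]]
force: [1.0, 1.1, -0.1]
opening: 0.009
grasp_force: 0.5
```

Call:
drive_tool(
  deltas="0 -0.5 -1.7 0 0.02; 0 -1 -3.4 0 0.04; 0 -1.5 -5.1 0 0.06; 0 -1.5 -5.1 0 0.06",
)

```text
time_s: 8.45
position: [0.5329, 0.1213, 0.1586]
tcp_rot: [[-1.0, 0.025, 0.0], [0.025, 1.0, 0.0], [-0.0, 0.0, -1.0]]
force: [0.4, 1.8, -0.4]
opening: 0.003
grasp_force: 0.9
```

Call:
drive_tool(
  deltas="0 -0.4 -1.7 0 0.02; 0 -0.8 -3.4 0 0.04; 0 -1.1 -5.1 0 0.06; 0 -1.1 -5.1 0 0.06",
)

```text
time_s: 8.85
position: [0.5321, 0.118, 0.1586]
tcp_rot: [[-0.999, -0.035, 0.001], [-0.035, 0.999, 0.004], [-0.001, 0.004, -1.0]]
force: [1.8, 8.2, -0.7]
opening: 0.003
grasp_force: 3.9
```

The stop is met with a firm push (about 8 N). I'll back off and look.

Call:
drive_tool(
  deltas="0 0 4 0 0; 0 0 12 0 0; 0 0 25 0 0; 0 0 45 10 0; 0 0 65 40 0; 0 0 75 64 0; 0 0 75 64 0; 0 0 75 64 0",
)

```text
time_s: 9.65
position: [0.5312, 0.1916, 0.2225]
tcp_rot: [[-0.999, -0.037, -0.0], [-0.037, 0.999, -0.001], [0.0, -0.001, -1.0]]
force: [-0.3, -0.5, 0.2]
opening: 0.006
grasp_force: 0.0
```

Run:
```python
from h import *
m=imaging.camera_model("wrist"); im=imaging.capture("wrist"); a=cv2.convertScaleAbs(im[:,:,::-1],alpha=1.0)
s=imaging.capture("scene")[:,:,::-1]; d=imaging.capture("side")[:,:,::-1]
for n,i in(("w2",a),("s2",s),("d2",d)): cv2.imwrite(f"pics/{n}.png",i)
p=proj("wrist",(.532,.102,.166),m); q=proj("scene",(.532,.102,.166)); r=proj("side",(.532,.102,.166)); print(p,q,r, bot.read_state()["position"])
o=np.zeros((600,800,3),np.uint8)
def z(i,x,y,w,h,s,al=1.4): return cv2.convertScaleAbs(cv2.resize(i[y:y+h,x:x+w],None,fx=s,fy=s,interpolation=cv2.INTER_CUBIC),alpha=al)
def put(i,p,X,Y,w,h,s):
    x,y=max(0,int(p[0]-w/2)),max(0,min(400-h,int(p[1]-h/2))); t=z(i,x,y,w,h,s); o[Y:Y+t.shape[0],X:X+t.shape[1]]=t; print(x,y,X,Y,s)
put(a,p,0,0,200,150,4); 
o[:,400:]=0; put(a,p,0,0,100,75,4); put(s,q,400,0,100,75,4); put(d,r,0,300,100,75,4); put(d,(299,215),400,300,133,100,3)
cv2.imwrite("pics/z2.png",o)
```

```text
(np.float64(201.45026083242965), np.float64(208.24020023204238)) (np.float64(314.43349378049476), np.float64(163.17940534837695)) (np.float64(329.7366092744216), np.float64(214.8598362783218)) [0.53061346 0.19070805 0.22109993]
101 133 0 0 4
151 170 0 0 4
264 125 400 0 4
279 177 0 300 4
232 165 400 300 3
```

View pics/z2.png

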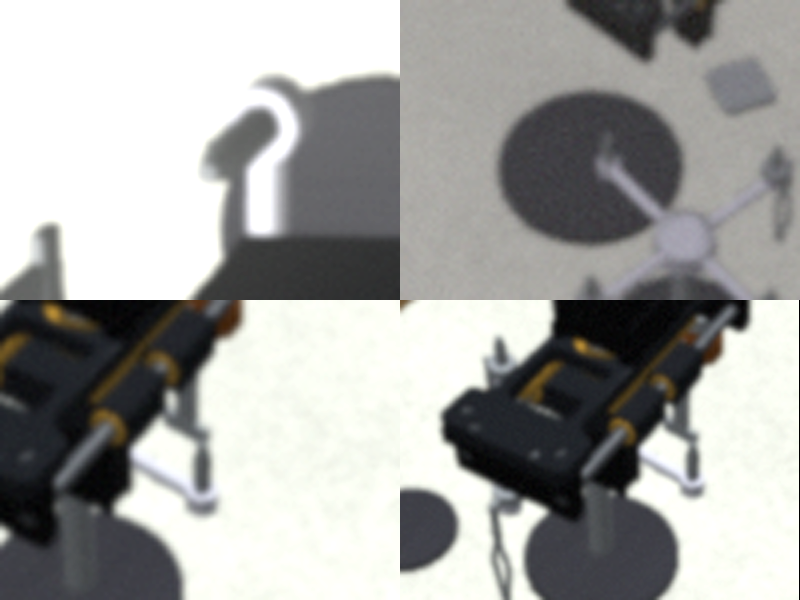

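After the push, the empty hook points at the robot. Its foot is at scene (315,166), side (329,226) and wrist (216,202), with the tip at wrist (204,211).

Run:
```python
from h import *
m=imaging.camera_model("wrist")
W=lambda x,y:("wrist",(151+x/4-.4,170+y/4-.4),m); S=lambda x,y:("scene",(264+(x-400)/4-.4,125+y/4-.4)); D=lambda x,y:("side",(279+x/4-.4,177+(y-300)/4-.4))
for nm,z,o in(("foot",.15,[W(262,130),S(605,166),D(201,495)]),("tip",.182,[W(212,165),S(606,133),D(203,435)])):
    print(nm,tri(o),[np.round(plane(*(q[:2]),z,q[2] if len(q)>2 else None),4) for q in o])
for p in[(.617,.1,.16)]: print(proj("scene",p))
print(plane(*S(684,233),.16))
```

```text
foot [0.52972801 0.10737138 0.14417604] [array([0.5299, 0.1087, 0.15  ]), array([0.5314, 0.1038, 0.15  ]), array([0.5261, 0.1139, 0.15  ])]
tip [0.52874673 0.10819316 0.18291417] [array([0.5273, 0.1096, 0.182 ]), array([0.5287, 0.1081, 0.182 ]), array([0.531 , 0.1053, 0.182 ])]
(np.float64(334.95175494392316), np.float64(182.3654600217334))
[0.6174767  0.09814258 0.16      ]
```

Call:
drive_tool(
  deltas="0 -10 -40 0 -0.14; 0 -20 -80 0 -0.28; 0 -30 -120 0 -0.42; 0 -35 -160 0 -0.56; 0 -40 -200 0 -0.7; 0 -45 -240 0 -0.84; 0 -50 -280 0 -0.98; 0 -55 -320 0 -1.12; 0 -60 -360 0 -1.26; 0 -63 -400 0 -1.4; 0 -65 -440 0 -1.54; 0 -67 -475 0 -1.68",
)

```text
time_s: 11.0
position: [0.4634, -0.2859, 0.2213]
tcp_rot: [[0.082, 0.997, -0.002], [0.997, -0.082, 0.001], [0.001, -0.002, -1.0]]
force: [-0.6, -0.4, 0.0]
opening: 0.003
grasp_force: 0.0
```

Call:
drive_tool(
  deltas="87 0 -9 -5 -0.14; 87 0 -9 -10 -0.28; 87 0 -9 -15 -0.42; 87 0 -9 -20 -0.56; 87 0 -9 -25 -0.7; 87 0 -9 -30 -0.84; 87 0 -9 -35 -0.98; 87 0 -9 -40 -1.12; 87 0 -9 -42 -1.26; 87 0 -9 -42 -1.4; 87 0 -9 -42 -1.54; 87 0 -9 -42 -1.68",
)

```text
time_s: 12.2
position: [0.4637, -0.2925, 0.1792]
tcp_rot: [[0.982, -0.189, -0.002], [-0.189, -0.982, 0.002], [-0.003, -0.001, -1.0]]
force: [0.6, -0.3, -0.4]
opening: 0.967
grasp_force: 0.0
```

Call:
drive_tool(
  deltas="87 0 0 0 -0.12; 87 0 0 0 -0.24; 87 0 0 0 -0.24; 87 0 0 0 -0.24",
)

```text
time_s: 12.6
position: [0.4641, -0.2926, 0.1797]
tcp_rot: [[0.913, -0.409, -0.001], [-0.409, -0.913, 0.001], [-0.002, -0.001, -1.0]]
force: [0.5, -1.2, 0.4]
opening: 0.997
grasp_force: 0.0
```

Run:
```python
from h import *
m=imaging.camera_model("wrist"); im=imaging.capture("wrist")[:,:,::-1]; cv2.imwrite("pics/w3.png",im)
s=bot.read_state(); print(s["time_s"],s["position"],np.arctan2(s["tcp_rot"][1][0],s["tcp_rot"][0][0]),s["joint_positions"])
p=proj("wrist",(.464,-.292,.045),m);e=proj("wrist",(.4945,-.305,.044),m); print(p,e)
x,y=int(p[0]-100),max(0,min(250,int(p[1]-75))); print(x,y)
cv2.imwrite("pics/z3.png",cv2.convertScaleAbs(cv2.resize(im[y:y+150,x:x+200],None,fx=4,fy=4,interpolation=cv2.INTER_CUBIC),alpha=1.5))
```

```text
12.65 [ 0.46424996 -0.29264002  0.17991351] -0.4215339778771474 [-4.38921611e+01  2.76102251e+01  9.55700341e+01 -5.33935950e-03
  5.69047690e+01  7.02628930e+01]
(np.float64(316.07367415913535), np.float64(189.30609706315002)) (np.float64(315.4499331684944), np.float64(155.80220168191076))
216 114
```

View pics/z3.png

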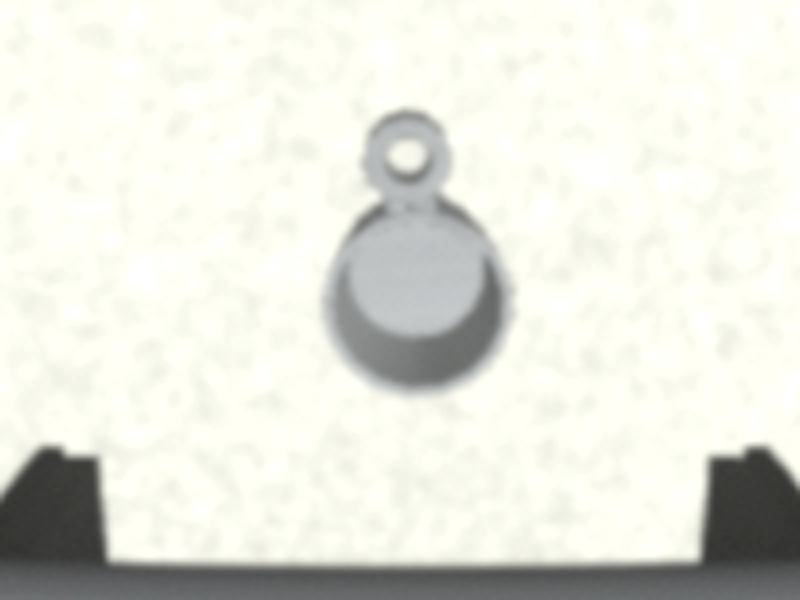

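The wrist view shows the cup's rim centred at crop (418,300), which is wrist (320,188.6). The eye's top is at crop (407,155), which is wrist (317.4,152.4).

Run:
```python
from h import *
m=imaging.camera_model("wrist")
f=lambda x,y,z:plane("wrist",(216+x/4-.4,114+y/4-.4),z,m)
c=f(418,300,.045);e=f(407,155,.044); d=(e-c)[:2]; print(c,e,np.hypot(*d),np.arctan2(d[1],d[0]))
t=bot.read_state(); print((c-t["position"])*1000)
```

```text
[ 0.46320021 -0.29596574  0.045     ] [ 0.49701224 -0.30811845  0.044     ] 0.0359296829625982 -0.345041747326894
[  -1.04975817   -3.32572139 -134.91351451]
```

Call:
drive_tool(
  deltas="87 -1 -3.3 0 0.077; 87 -1 -3.3 -30 0.077; 87 -1 -3.3 -65 0.077; 87 -1 -3.3 -100 0.077; 87 -1 -3.3 -130 0.077; 87 -1 -3.3 -152 0.077; 87 -1 -3.3 -164 0.077; 87 -1 -3.3 -168 0.077; 87 -1 -3.3 -168 0.077; 87 -1 -3.3 -168 0.077",
)

```text
time_s: 13.65
position: [0.4644, -0.2966, 0.0135]
tcp_rot: [[0.941, -0.339, 0.001], [-0.339, -0.941, -0.001], [0.002, 0.001, -1.0]]
force: [0.6, 0.9, 0.2]
opening: 1.001
grasp_force: 0.0
```

Call:
drive_tool(
  deltas="60 0 0 0 0; 54 0 0 0 0; 52 0 0 0 0; 50 0 0 0 0; 48 0 0 0 0; 46 0 0 0 0; 44 0 0 0 0; 40 0 0 0 0; 40 0 0 0 0; 40 0 0 0 0",
)

```text
time_s: 14.65
position: [0.4638, -0.296, 0.0126]
tcp_rot: [[0.941, -0.339, -0.0], [-0.339, -0.941, 0.0], [-0.0, -0.0, -1.0]]
force: [-0.8, -0.7, 0.6]
opening: 0.53
grasp_force: 29.9
```

Call:
drive_tool(
  deltas="40 0 0 6 0; 40 0 0 20 0; 40 0 0 50 0; 40 0 0 90 0; 40 0 0 130 0; 40 0 5 165 0; 40 0 20 190 0.03; 40 0 50 200 0.06; 40 1 90 200 0.1; 40 2 130 200 0.14; 40 3 165 200 0.18; 40 4 200 200 0.24",
)

```text
time_s: 15.85
position: [0.4673, -0.0944, 0.2136]
tcp_rot: [[0.995, -0.104, 0.001], [-0.104, -0.995, -0.0], [0.001, 0.0, -1.0]]
force: [0.8, -0.1, -1.6]
opening: 0.533
grasp_force: 29.9
```

Call:
drive_tool(
  deltas="40 0 35 0 0; 40 0 70 0 0; 40 0 105 0 0; 40 1 140 0 0; 40 1 170 0 0; 40 1 190 0 0; 40 1 203 0 0; 40 1 210 0 0; 40 1 210 0 0; 40 1 210 0 0",
)

```text
time_s: 16.85
position: [0.4688, 0.1134, 0.2127]
tcp_rot: [[0.994, -0.106, 0.0], [-0.106, -0.994, -0.0], [0.0, 0.0, -1.0]]
force: [-0.3, 0.1, -1.4]
opening: 0.534
grasp_force: 29.9
```

Run:
```python
from h import *
m=imaging.camera_model("wrist"); im=imaging.capture("wrist")[:,:,::-1]; cv2.imwrite("pics/w4.png",im)
print(m["T"])
s=bot.read_state(); print(s["time_s"],s["position"],np.arctan2(s["tcp_rot"][1][0],s["tcp_rot"][0][0]),s["joint_positions"][5])
print(proj("wrist",(.529,.108,.15),m),proj("wrist",(.529,.108,.182),m),proj("wrist",(.617,.1,.16),m))
cv2.imwrite("pics/z4.png",cv2.convertScaleAbs(cv2.resize(im[20:220,190:450],(780,600),interpolation=cv2.INTER_CUBIC),alpha=1.5))
```

```text
[[-1.05961703e-01 -9.59830746e-01 -2.59801958e-01  5.40529262e-01]
 [-9.94369960e-01  1.02467088e-01  2.69977665e-02  1.05652585e-01]
 [ 7.07863689e-04  2.61199991e-01 -9.65284447e-01  3.74884120e-01]
 [ 0.00000000e+00  0.00000000e+00  0.00000000e+00  1.00000000e+00]]
16.9 [0.46889172 0.11321073 0.21261661] -0.10711693186333882 96.4338485689321
(np.float64(314.7470083161489), np.float64(131.59271099351685)) (np.float64(314.4934400896778), np.float64(134.26059924089452)) (np.float64(312.70392742438145), np.float64(9.380920695956888))
```

View pics/z4.png

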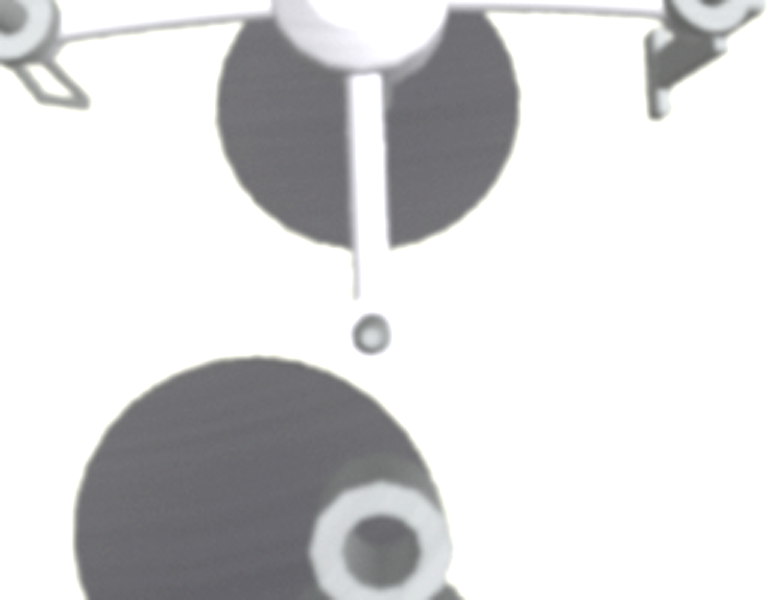

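The view shows the prong at crop (371,334), which is wrist (313.3,131), and the eye bore at crop (381,550), which is wrist (316.7,203). The hub is straight behind.

Run:
```python
from h import *
m=imaging.camera_model("wrist"); t=bot.read_state()
f=lambda x,y,z:plane("wrist",(190+x/3-.33,20+y/3-.33),z,m)
p=f(371,334,.174); a=f(367,80,.147); e=f(381,550,t["position"][2]+.0314)
cal=plane("wrist",(190+371/3,20+337/3),.182,m)
d=(a-p)[:2]; print("prong",p,cal,"arm dir",np.arctan2(d[1],d[0]),"eye",e)
yaw=np.arctan2(t["tcp_rot"][1][0],t["tcp_rot"][0][0])
print("eye kin",t["position"][:2]+.036*np.array([np.cos(yaw),np.sin(yaw)]),"delta",(p-e)*1000)
```

```text
prong [0.53073385 0.10841673 0.174     ] [0.53027839 0.10818441 0.182     ] arm dir -0.08718692378403585 eye [0.50277522 0.10932922 0.24401661]
eye kin [0.50468539 0.10936189] delta [ 27.95863862  -0.91249898 -70.01660518]
```

Call:
drive_tool(
  deltas="40 8 0 0 0; 40 18 -1 0 0.01; 40 25 -1 -5 0.02; 40 27 -1.5 -15 0.02; 40 27 -1.5 -25 0.02; 40 27 -1.5 -34 0.02; 40 27 -1.5 -34 0.02; 40 27 -1.5 -34 0.02",
)

```text
time_s: 17.7
position: [0.4952, 0.1126, 0.178]
tcp_rot: [[0.996, -0.086, -0.001], [-0.086, -0.996, 0.0], [-0.001, 0.0, -1.0]]
force: [0.2, 0.1, -1.4]
opening: 0.532
grasp_force: 29.9
```

Run:
```python
from h import *
m=imaging.camera_model("wrist"); ims={n:imaging.capture(n)[:,:,::-1] for n in("wrist","scene","side")}
s=bot.read_state(); print(s["time_s"],s["position"],s["force"])
o=np.zeros((600,800,3),np.uint8)
P=(.530,.108,.18)
for k,n in enumerate(ims):
    u,v=proj(n,P,m if n=="wrist" else None); sc=6 if n!="wrist" else 4; w,h=(400//sc,300//sc)
    x,y=int(u-w/2),int(v-h/2); print(n,u,v,x,y,sc)
    t=cv2.convertScaleAbs(cv2.resize(ims[n][y:y+h,x:x+w],(400,300),interpolation=cv2.INTER_CUBIC),alpha=1.5)
    o[300*(k//2):300*(k//2)+300,400*(k%2):400*(k%2)+400]=t
cv2.imwrite("pics/z5.png",o)
```

```text
17.85 [0.49603259 0.11259489 0.17891432] [-0.18520162  0.11161514 -1.52234226]
wrist 319.1361553485098 185.87018489918307 269 148 4
scene 315.3925577729 158.56281805274728 282 133 6
side 329.03498876846567 212.12547910258473 296 187 6
```

View pics/z5.png

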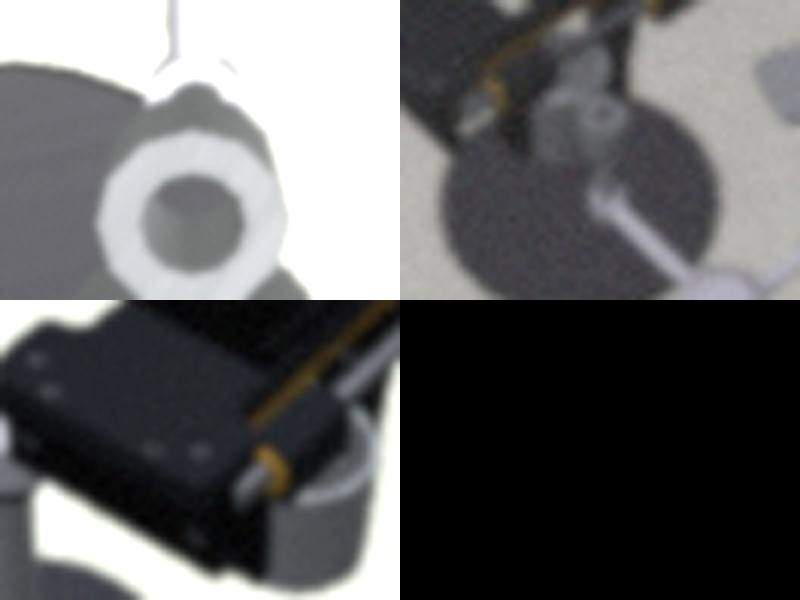

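The wrist view shows the eye top at crop (192,222). The shoulder, at crop (194,~80), emerges behind the eye.

Run:
```python
from h import *
m=imaging.camera_model("wrist"); t=bot.read_state()
f=lambda x,y,z:plane("wrist",(269+x/4-.4,148+y/4-.4),z,m)
print("eye",f(192,222,t["position"][2]+.0314),"shoulder",f(194,80,.15),f(194,90,.15), "prong", f(199,100,.155))
q=proj("wrist",(.5305,.1083,.15),m); print("pred foot crop",(q[0]-269+.4)*4,(q[1]-148+.4)*4)
q=proj("wrist",(.5305+.008,.1083,.15),m); print("pred shoulder far edge crop",(q[0]-269+.4)*4,(q[1]-148+.4)*4)
```

```text
eye [0.52989665 0.10944231 0.21031432] shoulder [0.53544898 0.10862376 0.15      ] [0.53386515 0.10875902 0.15      ] prong [0.53313827 0.10806514 0.155     ]
pred foot crop 198.73385684971194 110.75296967724134
pred shoulder far edge crop 194.40384687900823 60.62616418659773
```

Prediction and picture agree: the eye needs about +0.7 mm in x and -1 mm in y. Next I'll lower it gently.

Call:
drive_tool(
  deltas="40 0.7 -1 0 0; 40 0.7 -1 -3 0; 40 0.7 -1 -6 0; 40 0.7 -1 -9 0; 40 0.7 -1 -12 0; 40 0.7 -1 -14 0; 40 0.7 -1 -14 0",
)

```text
time_s: 18.55
position: [0.4962, 0.1115, 0.1641]
tcp_rot: [[0.996, -0.086, -0.001], [-0.086, -0.996, -0.0], [-0.001, 0.0, -1.0]]
force: [0.0, -0.1, -1.4]
opening: 0.532
grasp_force: 29.9
```

Call:
drive_tool(
  deltas="40 0 0 -2 0; 40 0 0 -4 0; 40 0 0 -6 0; 40 0 0 -6 0",
)

```text
time_s: 18.95
position: [0.4963, 0.1115, 0.1583]
tcp_rot: [[0.996, -0.086, -0.001], [-0.086, -0.996, -0.0], [-0.001, 0.0, -1.0]]
force: [0.1, -0.7, -0.6]
opening: 0.532
grasp_force: 29.9
```

Call:
drive_tool(
  deltas="40 0 0 -2 0; 40 0 0 -4 0; 40 0 0 -6 0; 40 0 0 -8 0; 40 0 0 -10 0; 40 0 0 -12 0; 40 0 0 -12 0",
)

```text
time_s: 19.65
position: [0.4963, 0.1115, 0.1462]
tcp_rot: [[0.996, -0.086, -0.001], [-0.086, -0.996, 0.0], [-0.001, 0.0, -1.0]]
force: [-0.3, -0.7, -1.5]
opening: 0.536
grasp_force: 29.9
```

Call:
drive_tool(
  deltas="40 0 0 -1 0; 40 0 0 -2 0; 40 0 0 -3 0; 40 0 0 -3 0",
)

```text
time_s: 20.05
position: [0.4964, 0.1115, 0.1434]
tcp_rot: [[0.996, -0.086, -0.0], [-0.086, -0.996, -0.0], [-0.0, 0.0, -1.0]]
force: [0.9, 0.4, -1.3]
opening: 0.532
grasp_force: 29.9
```

Call:
drive_tool(
  deltas="40 0 0 -0.5 0; 40 0 0 -1 0; 40 0 0 -1.3 0; 40 0 0 -1.3 0",
)

```text
time_s: 20.45
position: [0.4965, 0.1115, 0.1424]
tcp_rot: [[0.996, -0.086, 0.0], [-0.086, -0.996, -0.0], [0.0, -0.0, -1.0]]
force: [-1.1, 0.3, -1.0]
opening: 0.534
grasp_force: 29.9
```

Call:
drive_tool(
  deltas="40 0 0 -0.5 0; 40 0 0 -1 0; 40 0 0 -1 0",
)

```text
time_s: 20.75
position: [0.4964, 0.1115, 0.1417]
tcp_rot: [[0.996, -0.086, 0.0], [-0.086, -0.996, 0.0], [0.0, -0.0, -1.0]]
force: [-2.1, -0.4, 6.0]
opening: 0.535
grasp_force: 29.8
```

The eye is seated on the shoulder. I'll relieve the load and open.

Call:
drive_tool(
  deltas="40 0 0 0.6 0; 40 0 0 0.6 0; 47 0 0 0.6 0; 49 0 0 0.6 0; 52 0 0 0.6 0; 56 0 0 0.6 0; 64 0 0 0.6 0; 75 0 0 0.6 0; 80 0 0 0.6 0; 80 0 0 0.6 0; 80 0 0 0.6 0",
)

```text
time_s: 21.85
position: [0.4965, 0.1115, 0.1419]
tcp_rot: [[0.996, -0.086, 0.0], [-0.086, -0.996, 0.0], [0.0, -0.0, -1.0]]
force: [0.5, -0.0, -0.2]
opening: 0.908
grasp_force: 0.0
```

Call:
drive_tool(
  deltas="80 0 0 5 0; 80 0 0 15 0; 80 0 0 30 0; 80 0 0 50 0; 80 0 0 75 0; 80 0 0 95 0; 80 -15 0 105 0; 80 -25 0 110 0; 80 -25 0 110 0; 80 -25 0 110 0",
)

```text
time_s: 22.85
position: [0.4713, 0.1115, 0.2519]
tcp_rot: [[0.996, -0.086, 0.0], [-0.086, -0.996, 0.0], [0.0, -0.0, -1.0]]
force: [0.0, -0.2, 1.2]
opening: 0.919
grasp_force: 0.0
```

Run:
```python
from h import *
m=imaging.camera_model("wrist"); ims={n:imaging.capture(n)[:,:,::-1] for n in("wrist","scene","side")}
s=bot.read_state(); print(s["time_s"],s["position"],s["force"])
o=np.zeros((600,800,3),np.uint8)
P=(.52,.109,.15)
for k,n in enumerate(ims):
    u,v=proj(n,P,m if n=="wrist" else None); sc=4; w,h=(400//sc,300//sc)
    x,y=int(u-w/2),int(v-h/2); print(n,u,v,x,y,sc)
    t=cv2.convertScaleAbs(cv2.resize(ims[n][y:y+h,x:x+w],(400,300),interpolation=cv2.INTER_CUBIC),alpha=1.5)
    o[300*(k//2):300*(k//2)+300,400*(k%2):400*(k%2)+400]=t
o[300:,400:]=cv2.resize(ims["scene"],(400,300))
cv2.imwrite("pics/z6.png",o)
```

```text
23.0 [0.47167325 0.11143957 0.25130136] [-0.01288296  0.45222399 -0.71830574]
wrist 314.3007773076283 142.86063134083105 264 105 4
scene 313.4614053071675 162.87505635340074 263 125 4
side 332.83200514193345 225.09340736112503 282 187 4
```

View pics/z6.png

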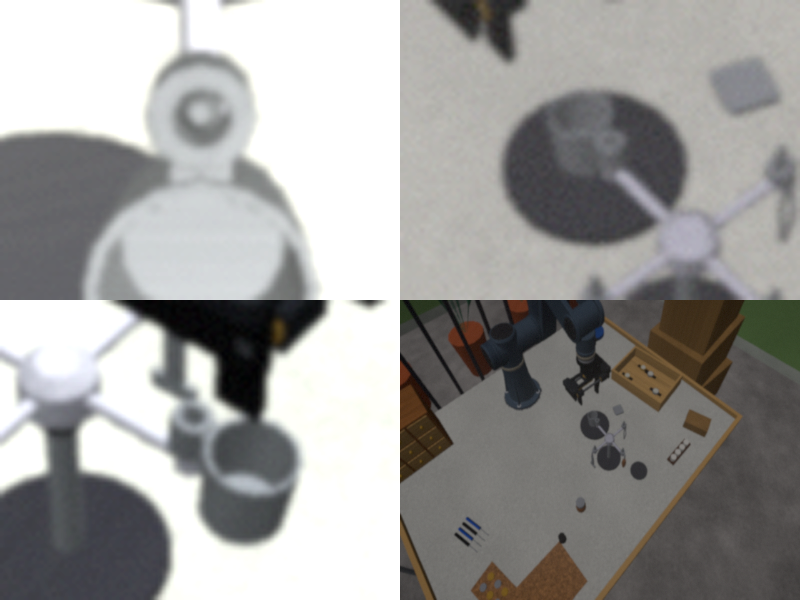

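The cup hangs upright with the prong showing through its eye at crop (203,113), which is wrist (315,133), and it's fully down. The rest of the bench is undisturbed.

```bash
python3 -c "
from rig import bot
print(bot.hand_in())"
```

```text
the job is handed in; nothing more can be done
None
```

The carousel was turned counter-clockwise to a firm stop (about 8 N), the cup was hung fully down on the empty hook and released, and the job was handed in at about 23 s.

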